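# Roll the tin back up its rack lane and hold it clear of the lip

## Robot

A 6-joint arm with a two-finger parallel gripper is mounted at the origin on the work surface. World frame = base frame: x ahead of the robot, y to its left, z up, the work surface at z = 0. Lengths are in m, angles in rad, forces in N, time in s.
With the tool pointing down it reaches from about 0.35 to 0.775 m from the base axis. Payload 5.5 kg.
Tool frame: the origin (TCP) lies at the very end of the fingers, on their centre line; the grasp point (between the pads) lies 19 mm behind it; z points along the fingers, y is the line along which they close (so a half turn about z gives the same grasp; the last joint's range is limited). The gripper opens to 85 mm and grips with 20 to 120 N. Pads are 22 mm wide; open, the fingers measure 114 mm over their backs; the gripper's body (76 mm by 85 mm) begins 54 mm behind the grasp point. The pads swing forward as they close: fully open they stand 13 mm farther back than shut.
Start: joints at [0.962, 0.313, 0.046, 1.304, 0, 1.431], TCP at [0.26, 0.513, 0.231] pointing down, gripper open.
Joint ranges: [-2.76, 2.76], [-0.86, 1.69], [-1.03, 1.26], [-2.2, 2.34], [-1.47, 1.5], [-3.14, 3.14]. Speed limits (rad/s): [2.57, 2.57, 3.14, 3.14, 3.14, 3.14].

## Interface

Orientations are given as a unit quaternion [w, x, y, z].
In Python, from workcell import env, cams, ticket, spotter gives the robot as it stands.
- The arm moves only by the tool jog_arm, never from a script. Its argument "increments" is a list that holds one entry, the list of rows, each a list of 7 numbers: the shift along the tool's x, y, z in units of 0.25 m (1.0 is 0.25 m), then the turn, a rotation vector about the tool's x, y, z in units of 180 degrees (1.0 is 180 degrees), then the closure in counts, from 0 (fully open) to 255 (shut). A call has 1 to 20 rows; each row shifts and turns the commanded pose from where the row before left it, along the tool's axes as they then stand; what a row does not reach is not made up. A row lasts 1/10 s, in which the tool goes at most 50 mm and 8.59 degrees, less where a joint would pass 70% of its speed; a pose out of reach is approached as far as the arm can. A call with a number of a shift or a turn outside -1 to 1 is refused whole. A call with a gripper value outside its range is refused whole. The fingers move at their own pace and stop on an object; "force" is the grip in N (left out, the last holds). Time passes only in rows, so rows that do not move let the fingers close. It gives the time, the measured TCP pose, the force, the opening and the grip force at its end, in the units of the state.
- env.get_state(): the state, without advancing time (a new reading comes with each control period).
- cams.read_camera(name): name is "scene" or "top" or "wrist"; returns a dict with "pixels" (420x560x3 uint8, red, green, blue), "fx", "fy", "cx", "cy" (pixels), "k1" (the pictures are not rectified: a ray, as slopes to the right and down, at radius r is drawn at 1 + k1 r^2 times it, then the intrinsics apply), "xyz" and "attitude" of the camera in the world; the wrist camera has in their place "mount" (4x4, takes a point from camera to tool coordinates, whose origin is the TCP and whose axes are the flange's). Camera axes: x right, y down, z forward; pixel columns grow to the right and rows downward; lengths in m; the calibration is good to about 2 mm. A picture is of the moment at which its call begins: read the wrist's pose just before it. There is no depth.
- ticket.hand_in(): hands the job in; it is judged then, once.
Trained networks look in the newest picture that a camera, given by its name, has taken for a name from the list of things; names that differ only in an ending like _2 or _b are one class to them, and where a whole thing is asked for, a point or a joint stands for the part that bears it (a point fixed in the world has none). Each returns a list of dicts, best first, with "conf" (0 to 1); they miss things now and then, are a little off and sometimes report something else, mostly with a low value. They report only what shows in the picture. A call takes as long as a camera call. They do not tell look-alikes from the thing itself.
- spotter.find_in(target, camera): "uv" ([column, row] in pixels, amid what is visible of it).
- spotter.cut_out(target, camera): "region" (420x560 bool, what is visible of it) and "uv" ([column, row] in pixels, amid what is visible of it).
- spotter.landmark_of(target, camera): "uv" ([column, row] in pixels: a listed point, or the origin of a listed thing).
The state is a dict: "clock": time; "joint_pos": joint angles; "qvel": joint speeds; "tau": joint torques, N m; "tcp_pos": TCP position; "orientation": TCP orientation; "wrist_force": force on the tool from outside, world axes, zero at the start; "ft_torque": the same for the moment, N m; "finger_gap": finger opening in m; "grip_force": force on a finger pad.
Only numpy, scipy, OpenCV 4.12 (cv2) and the standard library are available. Lean on these libraries where they do the work, as an engineer would, in place of code of your own. Each camera call takes 0.05 s, during which the arm holds its last target. There are 200 camera calls.

## Task

I want to wipe out the front of the long tin's lane in the sloping tin rack. With the gripper's fingertips push that tin (the only long one; the other two lanes hold short tins) slowly up its lane until it is right against the back stop, never letting it roll free or run back, and without gripping or lifting it. Finish while still holding it there with the fingers, and leave the other tins and everything else on the counter where they are.

Things in the scene. Friction and masses are not known exactly. Their poses are not given: they have to be found in the camera images.
- lane_deck: deck of the fixed steel tin rack: 3 parallel lanes, open above, rising away from the robot at 0.13 rad. Origin on the deck's surface at the front lip's inner face, mid-width, 45 mm above the counter; x up the slope, y left across, z square to the deck (pitch -0.13, yaw = the rack's). Lane centres y = -125, 0, 125 mm; dividers and cheeks at y = +-62.5, +-187.5, 2 mm thick, 37 mm high.
- front_lip (a point): top of the front lip's inner face, mid-width of the rack: the lip stands 15 mm above the deck at x = -2 to 0 mm of the deck's frame, with its hem and blank ticket holders in front of it to x = -5 mm. Axes as the deck's.
- back_stop (a point): foot of the back stop's inner face, mid-width of the rack, on the deck at x = 216 mm of the deck's frame. The stop is a plate across all lanes, 45 mm high above the deck. Axes as the deck's.
- long_tin: tin to push: food tin with paper label, 73 mm across, 110 mm long, 0.3 to 0.6 kg, lying across its lane (which one varies) against the lip. Origin at its centre; y along its axis, x and z turn as it rolls. Rolls freely and runs back if let go. In the deck's frame its centre starts at x = 29.5, z = 36.5 mm and is at x = 179.5 mm when it touches the back stop.
- short_tin_a: a bystander: short food tin, 73 mm in diameter and 60 mm long, lying across another lane of the rack at its front lip. Origin at the tin's centre, its y axis is the tin's axis. Leave it where it is.
- short_tin_b: a bystander: short food tin, 73 mm in diameter and 60 mm long, lying across another lane of the rack at its front lip. Origin at the tin's centre, its y axis is the tin's axis. Leave it where it is.
- jar: a bystander: glass storage jar, 84 mm in diameter and 120 mm high, on the counter left of the rack. Origin at the centre of its underside, z up.
- mill: a bystander: wooden pepper mill, 56 mm in diameter and 188 mm high, on the counter right of the rack. Origin at the centre of its underside, z up.
- jug: a bystander: steel milk jug, 84 mm in diameter and 95 mm high, with a handle, on the counter right of the rack. Origin at the centre of its underside, z up.
- ramekin: a bystander: small white bowl, 84 mm in diameter and 45 mm high, on the counter in front of the rack, to the left. Origin at the centre of its underside, z up.
- tamper: a bystander: coffee tamper, 58 mm in diameter and 90 mm high, standing on the counter in front of the rack, to the right. Origin at the centre of its underside, z up.
- spatula: a bystander: kitchen spatula lying on the right-hand cutting board, far right of the rack, less than 30 mm high. Its x axis runs along it.
Mind the look-alikes: they are no part of the job. Leave any blue or yellow look-alike of the long_tin alone.

How it is judged:
On the way:
1. the fingers are pushing the long tin up the middle of its lane (x of long_tin in the frame of lane_deck between 0.09 and 0.16 m and contact force between the fingers and long_tin above 0.05 N), for 0.1 s.
At the end, for the whole second after the job is handed in: The long tin rests on its lane's deck within 6 mm of the back stop, still, held there by the fingers (they press on it with more than 0.2 N); every other tin and thing is within 20 mm of where it stood (x of long_tin in the frame of lane_deck above 0.1735 m and z of long_tin in the frame of lane_deck between 0.032 and 0.042 m and contact force between the fingers and long_tin above 0.2 N and linear speed of long_tin below 0.02 m/s and distance of each of short_tin_a, short_tin_b, jar, mill, jug, ramekin, tamper, spatula from where it was at the start of the episode below 0.02 m); the arm keeps its last pose, push and grip.
It fails at once if the long tin is lifted off the deck by more than 12 mm (z of long_tin in the frame of lane_deck above 0.0485 m).
It fails at once if the long tin rolls free on the slope, up or back: more than 15 mm off the lip and untouched by the gripper at over 0.18 m/s (x of long_tin in the frame of lane_deck above 0.045 m and contact force between each of the fingers, the arm and long_tin below 0.01 N and linear speed of long_tin above 0.18 m/s).
It fails at once if another tin or a bystander is shifted by more than 20 mm (distance of any of short_tin_a, short_tin_b, jar, mill, jug, ramekin, tamper, spatula from where it was at the start of the episode above 0.02 m).
It also fails if it takes over 38 s, if anything falls off the work surface, if the arm or the gripper's body presses on something with over 40 N, if the wrist force passes 120 N, or if a joint passes its speed limit or range.

## Working session

There is one attempt and no reset: what is moved stays moved. The work goes in short steps, Python scripts to look and compute and a tool call to move; the robot and the scene stay as the last step left them, time stands still between calls to the robot, and variables do not carry over. Pictures are saved under pics/ and viewed, at most 10 in all, crops included, and the job is handed in when it is done.

Besides the shell and the picture viewer there is one more tool, called after ">>>" as name([rows], argument=value, ...), one row to a line, values as JSON. jog_arm: Moves the arm, as the interface text tells. Shifts and turns lie within -1 to 1; 1 stands for 0.25 m of shift or 180 degrees of turn. Its arguments: {"type":"object","properties":{"increments":{"type":"array"},"force":{"type":"number"}},"required":["increments"]}

```bash
mkdir -p pics; ls; cat > h.py <<'E'
import numpy as np, cv2
from scipy.spatial.transform import Rotation as R
from workcell import env, cams, ticket, spotter
def q2R(q): return R.from_quat([q[1],q[2],q[3],q[0]]).as_matrix()
def pose(c, st=None):
    if 'mount' in c:
        M=np.array(c['mount']); T=np.eye(4); T[:3,:3]=q2R(st['orientation']); T[:3,3]=st['tcp_pos']; T=T@M
        return T[:3,:3],T[:3,3]
    a=np.array(c['attitude'])
    return (q2R(a) if a.size==4 else a.reshape(3,3)), np.array(c['xyz'])
def ray(c,uv,st=None):
    Rm,p=pose(c,st); d=np.array([(uv[0]-c['cx'])/c['fx'],(uv[1]-c['cy'])/c['fy']]); u=d.copy()
    for _ in range(20): u=d/(1+c['k1']*(u@u))
    return p, Rm@np.array([u[0],u[1],1])
def atz(c,uv,z,st=None):
    p,d=ray(c,uv,st); return p+d*(z-p[2])/d[2]
def proj(c,X,st=None):
    Rm,p=pose(c,st); q=Rm.T@(np.array(X)-p); u=q[:2]/q[2]; u=u*(1+c['k1']*(u@u))
    return u*[c['fx'],c['fy']]+[c['cx'],c['cy']]
def save(c,n): cv2.imwrite('pics/'+n,np.ascontiguousarray(c['pixels'][:,:,::-1]))
E
python3 - <<'E'
from h import *
s=env.get_state(); print(s)
for n in ['scene','top']:
    c=cams.read_camera(n); save(c,n+'0.png'); print(n,{k:c[k] for k in c if k!='pixels'})
    for t in ['lane_deck','front_lip','back_stop','long_tin','short_tin_a','ramekin','tamper']:
        try: print(t,[(np.round(d['uv']).tolist(),round(d['conf'],2)) for d in spotter.landmark_of(t,n)][:5])
        except Exception as e: print(t,e)
E
```

```text
pics
{'clock': 0.0, 'joint_pos': array([ 9.62380161e-01,  3.14000104e-01,  4.49811828e-02,  1.30360622e+00,
       -1.42524963e-05,  1.43120074e+00]), 'qvel': array([-1.42583329e-03,  4.96649189e-05, -1.20026140e-03, -6.57528171e-05,
       -5.95577679e-04,  2.33067905e-03]), 'tau': array([ 8.01135975e-04, -4.80631113e+01,  2.98531866e+01,  1.93210097e-02,
       -3.29824725e-04, -8.18784144e-06]), 'tcp_pos': array([0.25951874, 0.51252809, 0.23040995]), 'orientation': array([-3.27442673e-04,  2.32269341e-01,  9.72651077e-01, -8.53799166e-04]), 'wrist_force': array([-0.49600197,  0.74851901,  0.32520365]), 'ft_torque': array([-0.00052554, -0.02732801, -0.0493097 ]), 'grip_force': 0.0, 'finger_gap': 0.0854962747097026}
scene {'fx': 516.6444268504865, 'fy': 516.6444268504865, 'cx': 288.1868777499488, 'cy': 208.2054796986571, 'k1': -0.16151724546794174, 'xyz': array([ 1.2151902 , -0.27178151,  1.33066041]), 'attitude': array([-0.2145462 ,  0.74085724,  0.61352866, -0.16936073])}
lane_deck [([336.0, 211.0], 0.79)]
front_lip [([337.0, 209.0], 0.71)]
back_stop [([354.0, 273.0], 0.66)]
long_tin [([282.0, 184.0], 0.86), ([386.0, 205.0], 0.73), ([242.0, 282.0], 0.65), ([346.0, 170.0], 0.59)]
short_tin_a [([299.0, 217.0], 0.87), ([338.0, 212.0], 0.59)]
ramekin [([395.0, 160.0], 0.61)]
tamper [([228.0, 190.0], 0.9)]
top {'fx': 477.9164374267879, 'fy': 477.9164374267879, 'cx': 274.8934607476461, 'cy': 203.20828583191928, 'k1': -0.03461067348785666, 'xyz': array([ 0.17071883, -0.09639177,  1.6450725 ]), 'attitude': array([-0.06822701,  0.70993301, -0.69732036,  0.07130574])}
lane_deck [([236.0, 204.0], 0.64)]
front_lip [([235.0, 208.0], 0.79)]
back_stop [([240.0, 142.0], 0.69), ([322.0, 260.0], 0.67)]
long_tin [([216.0, 253.0], 0.83), ([322.0, 162.0], 0.62), ([279.0, 247.0], 0.59)]
short_tin_a [([236.0, 199.0], 0.86), ([276.0, 199.0], 0.69), ([234.0, 209.0], 0.31)]
ramekin [([169.0, 265.0], 0.71)]
tamper [([324.0, 255.0], 0.54)]
```

View pics/scene0.png

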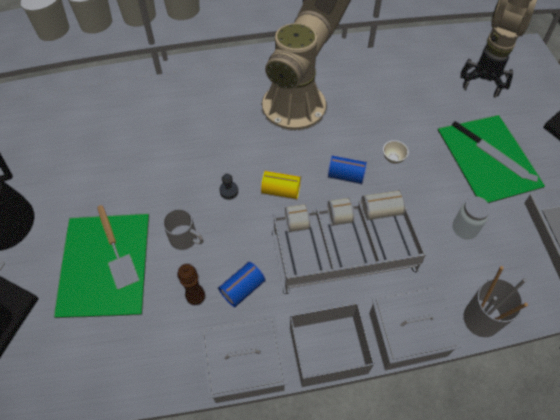

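View pics/top0.png

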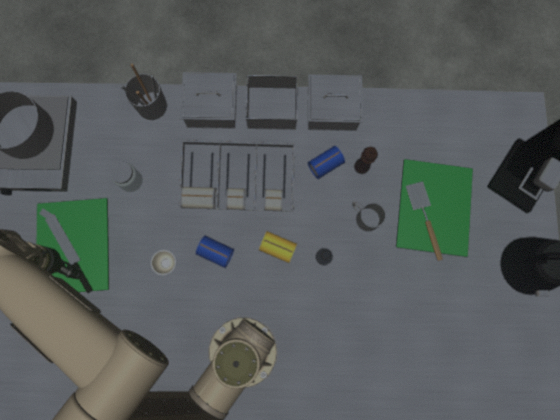

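```bash
python3 - <<'E'
from h import *
s=cams.read_camera('scene'); t=cams.read_camera('top')
def tri(a,b):
    p,d=ray(s,a); q,e=ray(t,b); k=np.linalg.lstsq(np.c_[d,-e],q-p,rcond=None)[0]
    return (p+d*k[0]+q+e*k[1])/2, np.linalg.norm(p+d*k[0]-q-e*k[1])
print(tri([336,211],[236,204]),tri([337,209],[235,208]),tri([354,273],[240,142]))
for uv in [[282,184],[386,205],[242,282],[346,170]]: print('s',uv,atz(s,uv,.085),atz(s,uv,.037))
for uv in [[216,253],[322,162],[279,247],[236,199],[276,199]]: print('t',uv,atz(t,uv,.085),atz(t,uv,.037))
E
```

```text
(array([0.48237903, 0.02866154, 0.06097275]), np.float64(0.004312536904327361)) (array([0.47066274, 0.03384248, 0.05160211]), np.float64(0.0012687657453511803)) (array([0.69324922, 0.02201949, 0.08799606]), np.float64(0.0004174427714786318))
s [282, 184] [ 0.37727256 -0.11256153  0.085     ] [ 0.34498443 -0.10642618  0.037     ]
s [386, 205] [0.50271746 0.16756333 0.085     ] [0.4752632  0.18449295 0.037     ]
s [242, 282] [ 0.66267052 -0.27225244  0.085     ] [ 0.64137985 -0.27227059  0.037     ]
s [346, 170] [0.36199219 0.0845501  0.085     ] [0.32911525 0.09828091 0.037     ]
t [216, 253] [0.31403955 0.08870281 0.085     ] [0.31844922 0.09439777 0.037     ]
t [322, 162] [ 0.62868467 -0.25776864  0.085     ] [ 0.64277528 -0.26273385  0.037     ]
t [279, 247] [ 0.33741508 -0.11644232  0.085     ] [ 0.34254395 -0.11705923  0.037     ]
t [236, 199] [0.49510192 0.02941902 0.085     ] [0.50508247 0.03328994 0.037     ]
t [276, 199] [ 0.49757869 -0.10392703  0.085     ] [ 0.50763545 -0.10415887  0.037     ]
```

The long cream tin lies in the left lane (scene (384,205), top (198,197)). Look-alikes, all on the counter: yellow (scene 282,184; top 279,247), blue (346,170; 216,251) and blue (242,282; 326,162). The short tins are in the lanes at scene (297,217) and (341,211). I choose the cream tin and check it in a close crop.

```bash
python3 - <<'E'
from h import *
from scipy.optimize import least_squares
s=cams.read_camera('scene'); t=cams.read_camera('top')
a=cv2.resize(s['pixels'][180:300,262:432],None,fx=4.4,fy=4.4,interpolation=2)
b=cv2.resize(t['pixels'][130:220,170:305],None,fx=5.5,fy=5.5,interpolation=2)
# fit rack (x,y,yaw) from networks
def W(p,q):
    Rm=R.from_euler('ZY',[p[2],-.13]).as_matrix(); return Rm@np.array(q)+[p[0],p[1],.045]
obs=[(s,[337,209],[0,0,.015]),(s,[354,273],[.216,0,0]),(t,[235,208],[0,0,.015]),(t,[240,142],[.216,0,0]),
 (t,[236,199],[.0295,0,.0365]),(t,[276,199],[.0295,-.125,.0365]),(s,[299,217],[.0295,-.125,.0365]),(s,[338,212],[.0295,0,.0365]),(s,[386,205],[.0295,.125,.0365])]
r=least_squares(lambda p:np.concatenate([proj(c,W(p,q))-u for c,u,q in obs]),[.47,.03,-.05],loss='soft_l1')
p=r.x; print(p); print(np.round(r.fun.reshape(-1,2),1))
np.save('rack.npy',p)
for img,c,o,k in [(a,s,(262,180),4.4),(b,t,(170,130),5.5)]:
    img=np.ascontiguousarray(img[:,:,::-1])
    L=lambda q1,q2,col:cv2.line(img,*[tuple(int(v) for v in (proj(c,W(p,q))-o+.5)*k) for q in (q1,q2)],col,1)
    for y in (-.1875,-.0625,.0625,.1875): L([0,y,.037],[.216,y,.037],(0,0,255))
    L([0,-.1875,.015],[0,.1875,.015],(0,255,0)); L([.216,-.1875,.045],[.216,.1875,.045],(0,255,0))
    L([.0295,.07,.073],[.0295,.18,.073],(255,0,255))
    cv2.imwrite(f'pics/crop{int(k)}.png',img)
for n in ['ramekin','jar']: print(n,[atz(c,spotter.landmark_of(n,m)[0]['uv'],0) for m,c in (('scene',s),('top',t)) if spotter.landmark_of(n,m)])
E
```

```text
[ 0.47466343  0.0315634  -0.03018257]
[[-0.1 -0.8]
 [ 0.1  0.6]
 [ 0.7 -1. ]
 [-0.6  2.7]
 [-0.4 -1.2]
 [-3.   0.6]
 [-2.8  0.2]
 [ 1.7 -0.6]
 [-3.9  0.7]]
ramekin [array([0.28459658, 0.27804698, 0.        ]), array([0.27574083, 0.27077971, 0.        ])]
jar [array([0.57453768, 0.40838835, 0.        ]), array([0.58260489, 0.40280003, 0.        ])]
```

View pics/crop4.png

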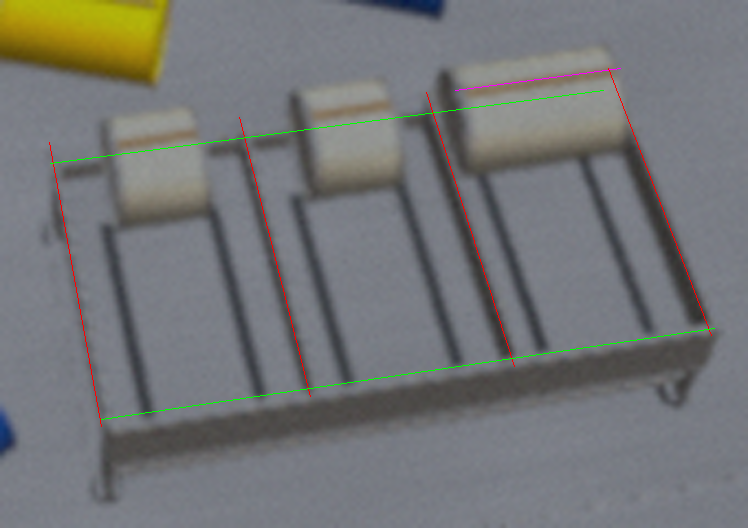

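View pics/crop5.png

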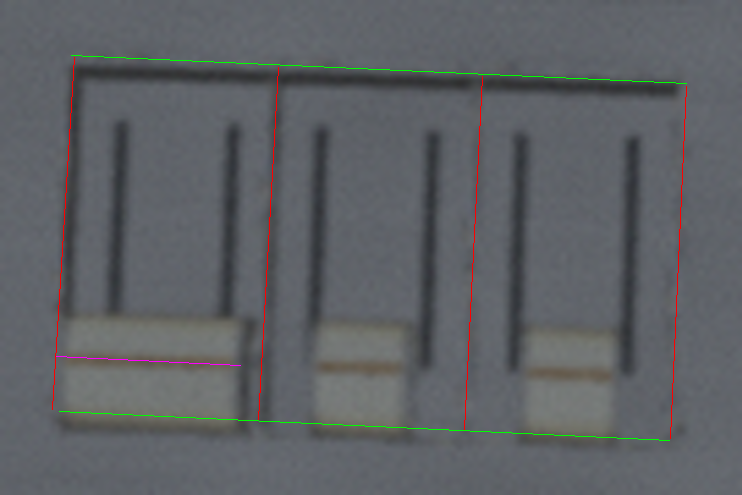

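```bash
cat >> h.py <<'E'
def deck():
    p=np.load('rack.npy'); return R.from_euler('ZY',[p[2],-.13]).as_matrix(), np.array([p[0],p[1],.045])
def todeck(X): Rd,o=deck(); return Rd.T@(np.array(X)-o)
def plan(tgt):
    Rd,o=deck(); st=env.get_state(); Rt=Rd@np.diag([-1,1,-1]); Rc=q2R(st['orientation'])
    rv=R.from_matrix(Rc.T@Rt).as_rotvec()/np.pi
    d=(o+Rd@np.array(tgt))-st['tcp_pos']
    print('deck tcp',np.round(todeck(st['tcp_pos']),4),'turn units',np.round(rv,4),'shift units after turn',np.round(Rt.T@d/.25,4),'before',np.round(Rc.T@d/.25,4))
E
python3 - <<'E'
from h import *
plan([-.06,.123,.12]); c=cams.read_camera('wrist'); print(c['mount'],c['fx'])
print(deck()[1]+deck()[0]@[-.06,.123,.12])
E
```

```text
deck tcp [-0.2032  0.4747  0.2145] turn units [-0.009  -0.0407 -0.1394] shift units after turn [-0.5727 -1.4069  0.3779] before [-1.156  -1.0118  0.3004]
[[ 4.59635530e-04 -9.62114677e-01 -2.72644709e-01  6.86485921e-02]
 [ 9.99999856e-01  3.66560781e-04  3.92312604e-04 -1.99699196e-04]
 [-2.77508856e-04 -2.72644850e-01  9.62114707e-01 -1.42386223e-01]
 [ 0.00000000e+00  0.00000000e+00  0.00000000e+00  1.00000000e+00]] 292.3142210601146
[0.40335969 0.15677223 0.15620938]
```

>>> jog_arm([
  [[0,0,0,-0.00225,-0.0102,-0.0348,105],[0,0,0,-0.00225,-0.0102,-0.0348,105],[0,0,0,-0.00225,-0.0102,-0.0348,105],[0,0,0,-0.00225,-0.0102,-0.0348,105],[-0.041,-0.1,0.027,0,0,0,105],[-0.041,-0.1,0.027,0,0,0,105],[-0.041,-0.1,0.027,0,0,0,105],[-0.041,-0.1,0.027,0,0,0,105],[-0.041,-0.1,0.027,0,0,0,105],[-0.041,-0.1,0.027,0,0,0,105],[-0.041,-0.1,0.027,0,0,0,105],[-0.041,-0.1,0.027,0,0,0,105],[-0.041,-0.1,0.027,0,0,0,105],[-0.041,-0.1,0.027,0,0,0,105],[-0.041,-0.1,0.027,0,0,0,105],[-0.041,-0.1,0.027,0,0,0,105],[-0.041,-0.1,0.027,0,0,0,105],[-0.041,-0.1,0.027,0,0,0,105],[0,0,0,0,0,0,105]],
], force=30)

```text
clock: 3.35
tcp_pos: [0.4041, 0.1562, 0.1559]
orientation: [0.065, 0.017, 0.998, -0.002]
wrist_force: [-0.8, -0.0, -0.3]
finger_gap: 0.0501
grip_force: 0.0
```

```bash
python3 - <<'E'
from h import *
st=env.get_state(); c=cams.read_camera('wrist'); plan([-.045,.123,.1]); print(st['finger_gap'])
for n in ['long_tin','back_stop','front_lip']: print(n,[(np.round(d['uv']),round(d['conf'],2)) for d in spotter.landmark_of(n,'wrist')])
Rd,o=deck(); img=np.ascontiguousarray(c['pixels'][:,:,::-1])
L=lambda q1,q2,col:cv2.line(img,*[tuple(int(round(v)) for v in proj(c,o+Rd@np.array(q),st)) for q in (q1,q2)],col,1)
for y in (-.0625,.0625,.1875): L([0,y,.037],[.216,y,.037],(0,0,255))
L([0,-.1875,.015],[0,.1875,.015],(0,255,0)); L([.216,-.1875,.045],[.216,.1875,.045],(0,255,0)); L([.0295,.07,.073],[.0295,.18,.073],(255,0,255))
cv2.imwrite('pics/w1.png',img)
E
```

```text
deck tcp [-0.0597  0.1235  0.12  ] turn units [-0.0002 -0.     -0.0012] shift units after turn [-0.0587 -0.002   0.0798] before [-0.0587 -0.0018  0.0798]
0.05011661701270704
long_tin [(array([212., 102.]), 0.88), (array([290., 308.]), 0.83)]
back_stop []
front_lip [(array([152., 265.]), 0.97)]
```

View pics/w1.png

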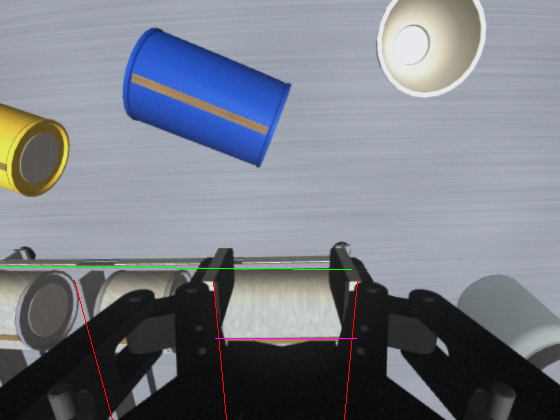

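The wrist view shows the cream tin between and beyond the fingers (tin about 225–340, row 300). The lip edge is near row 264, the blue tin at (207,97) and the ramekin at (432,45). The overlay agrees to a few mm.

```bash
python3 - <<'E'
from h import *
st=env.get_state(); c=cams.read_camera('wrist'); Rd,o=deck()
for q in ([0,0,.015],[0,.125,.015],[0,.1875,.037],[0,.0625,.037]): print(q,proj(c,o+Rd@np.array(q),st))
img=cv2.resize(c['pixels'][225:355,100:380],None,fx=2.85,fy=2.85,interpolation=2); cv2.imwrite('pics/w2.png',np.ascontiguousarray(np.clip(img[:,:,::-1]*1.2,0,255).astype('uint8')))
E
```

```text
[0, 0, 0.015] [149.48549521 269.0364805 ]
[0, 0.125, 0.015] [281.26895736 269.73521616]
[0, 0.1875, 0.037] [353.19544894 281.39651527]
[0, 0.0625, 0.037] [209.35796181 281.40217735]
```

View pics/w2.png

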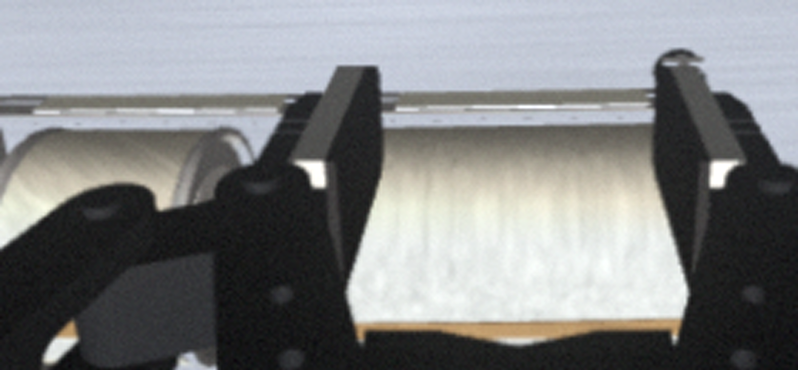

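```bash
python3 - <<'E'
from h import *
np.save('rack.npy',[.4695,.0315,-.015]); plan([-.045,.125,.021])
E
```

```text
deck tcp [-0.053   0.1266  0.1195] turn units [-0.0006  0.0002 -0.0047] shift units after turn [-0.0321 -0.0065  0.3938] before [-0.032  -0.0053  0.3939]
```

>>> jog_arm([
  [[-0.02,-0.005,0.05,0,0,-0.0047,105],[0,0,0.05,0,0,0,105],[0,0,0.05,0,0,0,105],[0,0,0.05,0,0,0,105],[0,0,0.05,0,0,0,105],[0,0,0.05,0,0,0,105],[0,0,0.05,0,0,0,105],[0,0,0.043,0,0,0,105],[-0.03,0,0,0,0,0,105],[-0.025,0,0,0,0,0,105],[0,0,0,0,0,0,105]],
])

```text
clock: 4.7
tcp_pos: [0.437, 0.1568, 0.0624]
orientation: [0.066, 0.008, 0.998, -0.001]
wrist_force: [0.1, -0.8, 0.1]
finger_gap: 0.0501
grip_force: 0.0
```

```bash
python3 - <<'E'
from h import *
st=env.get_state(); c=cams.read_camera('wrist'); plan([-.018,.125,.021]); print(st['wrist_force'])
img=cv2.resize(c['pixels'][225:420,80:480],None,fx=2,fy=2,interpolation=2); cv2.imwrite('pics/w3.png',np.ascontiguousarray(img[:,:,::-1]))
E
```

```text
deck tcp [-0.0326  0.1246  0.0216] turn units [-0.0006  0.0007 -0.0003] shift units after turn [-0.0584  0.0016  0.0025] before [-0.0584  0.0017  0.0026]
[ 0.05560212 -0.76957162  0.07162027]
```

View pics/w3.png

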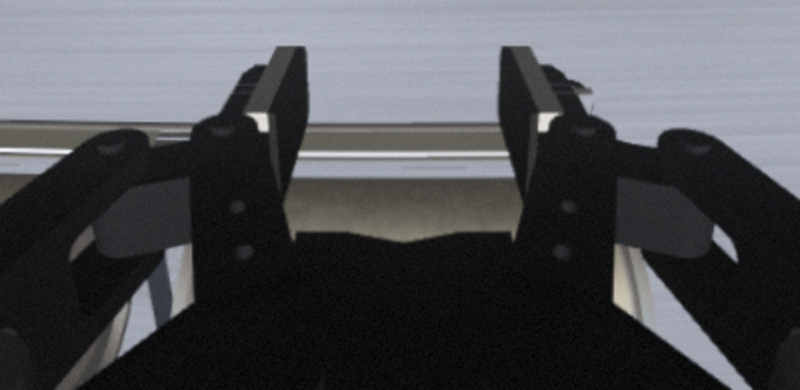

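The fingers are parallel to the lip (rows 120–155 of the crop), centred at about column 403. The tin's ends show at about columns 190 and 640, so it is well centred. I push slowly.

>>> jog_arm([
  [[-0.01,0,0,0,0,0,105],[-0.01,0,0,0,0,0,105],[-0.01,0,0,0,0,0,105],[-0.01,0,0,0,0,0,105],[-0.01,0,0,0,0,0,105],[-0.01,0,0,0,0,0,105],[-0.01,0,0,0,0,0,105],[-0.01,0,0,0,0,0,105],[-0.01,0,0,0,0,0,105],[-0.01,0,0,0,0,0,105],[-0.01,0,0,0,0,0,105],[-0.01,0,0,0,0,0,105]],
])

```text
clock: 5.95
tcp_pos: [0.4638, 0.156, 0.065]
orientation: [0.064, 0.008, 0.998, -0.002]
wrist_force: [-4.2, 0.4, 2.3]
finger_gap: 0.0502
grip_force: 2.0
```

```bash
python3 - <<'E'
from h import *
st=env.get_state(); plan([.132,.125,.021]); print(st['wrist_force'])
for n in ['scene','top']:
    c=cams.read_camera(n)
    for d in spotter.landmark_of('long_tin',n)[:5]: print(n,np.round(d['uv']),round(d['conf'],2),todeck(atz(c,d['uv'],.09)))
E
```

```text
deck tcp [-0.0049  0.1244  0.0208] turn units [-0.0007 -0.0004 -0.0002] shift units after turn [-0.5475  0.0025 -0.0008] before [-0.5475  0.0028 -0.0015]
[-4.23661526  0.43992663  2.34327956]
scene [281. 187.] 0.93 [-0.06884597 -0.15031344  0.05438368]
scene [344. 171.] 0.91 [-0.09682376  0.04452342  0.05804143]
scene [382. 208.] 0.89 [0.04763604 0.1202957  0.03915514]
scene [244. 284.] 0.85 [ 0.20996367 -0.29607267  0.01793286]
scene [298. 215.] 0.6 [ 0.03115645 -0.12092286  0.04130964]
top [325. 159.] 0.83 [ 0.17586279 -0.29504803  0.02239112]
top [199. 199.] 0.77 [0.02512631 0.12076206 0.042098  ]
top [218. 253.] 0.57 [-0.14969926  0.04774635  0.06495423]
```

>>> jog_arm([
  [[-0.012,0,0,0,0,0,105],[-0.012,0,0,0,0,0,105],[-0.012,0,0,0,0,0,105],[-0.012,0,0,0,0,0,105],[-0.012,0,0,0,0,0,105],[-0.012,0,0,0,0,0,105],[-0.012,0,0,0,0,0,105],[-0.012,0,0,0,0,0,105],[-0.012,0,0,0,0,0,105],[-0.012,0,0,0,0,0,105],[-0.012,0,0,0,0,0,105],[-0.012,0,0,0,0,0,105],[-0.012,0,0,0,0,0,105],[-0.012,0,0,0,0,0,105],[-0.012,0,0,0,0,0,105],[-0.012,0,0,0,0,0,105],[-0.012,0,0,0,0,0,105],[-0.012,0,0,0,0,0,105]],
])

```text
clock: 7.95
tcp_pos: [0.5183, 0.155, 0.0723]
orientation: [0.065, 0.008, 0.998, -0.002]
wrist_force: [-3.9, 1.6, 3.0]
finger_gap: 0.0502
grip_force: 2.0
```

```bash
python3 - <<'E'
from h import *
st=env.get_state(); plan([.132,.125,.021]); print(st['wrist_force'])
c=cams.read_camera('scene'); print([np.round(d['uv']) for d in spotter.landmark_of('long_tin','scene')[:5]]); print([np.round(proj(c,deck()[1]+deck()[0]@np.array([x,.125,.0365]))) for x in (.0295,.09,.1,.11)])
img=cv2.resize(c['pixels'][160:300,262:442],None,fx=4,fy=4,interpolation=2); cv2.imwrite('pics/s3.png',np.ascontiguousarray(img[:,:,::-1]))
E
```

```text
deck tcp [0.0501 0.1242 0.021 ] turn units [-0.0007  0.0001 -0.0003] shift units after turn [-3.275e-01  3.100e-03 -1.000e-04] before [-0.3275  0.0034  0.    ]
[-3.93563576  1.58465323  2.9772288 ]
[array([284., 182.]), array([390., 224.]), array([346., 169.]), array([244., 284.])]
[array([382., 204.]), array([388., 220.]), array([389., 223.]), array([390., 226.])]
```

View pics/s3.png

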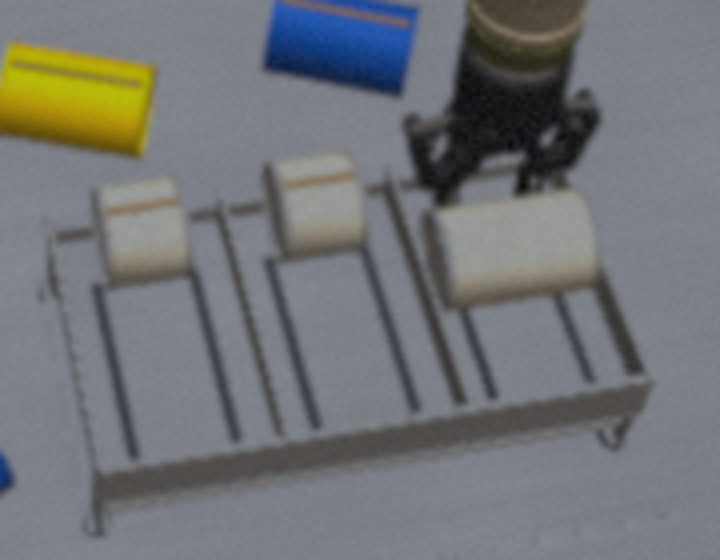

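The tin (crop (515,245)) lies flat and straight mid-lane with both fingers behind it, and the neighbours have not moved. I continue.

>>> jog_arm([
  [[-0.012,0,0,0,0,0,105],[-0.012,0,0,0,0,0,105],[-0.012,0,0,0,0,0,105],[-0.012,0,0,0,0,0,105],[-0.012,0,0,0,0,0,105],[-0.012,0,0,0,0,0,105],[-0.012,0,0,0,0,0,105],[-0.012,0,0,0,0,0,105],[-0.012,0,0,0,0,0,105],[-0.012,0,0,0,0,0,105],[-0.012,0,0,0,0,0,105],[-0.012,0,0,0,0,0,105],[-0.012,0,0,0,0,0,105],[-0.012,0,0,0,0,0,105],[-0.012,0,0,0,0,0,105],[-0.012,0,0,0,0,0,105],[-0.012,0,0,0,0,0,105],[-0.012,0,0,0,0,0,105],[-0.012,0,0,0,0,0,105],[-0.012,0,0,0,0,0,105]],
])

```text
clock: 10.05
tcp_pos: [0.5778, 0.1541, 0.0801]
orientation: [0.065, 0.008, 0.998, -0.002]
wrist_force: [-4.4, 0.7, 2.0]
finger_gap: 0.0504
grip_force: 2.0
```

>>> jog_arm([
  [[-0.008,0,0,0,0,0,105],[-0.008,0,0,0,0,0,105],[-0.008,0,0,0,0,0,105],[-0.008,0,0,0,0,0,105]],
])

```text
clock: 10.45
tcp_pos: [0.5856, 0.1539, 0.0811]
orientation: [0.065, 0.008, 0.998, -0.002]
wrist_force: [-4.1, 1.0, 2.3]
finger_gap: 0.0504
grip_force: 1.6
```

>>> jog_arm([
  [[-0.006,0,0,0,0,0,105],[-0.006,0,0,0,0,0,105],[-0.006,0,0,0,0,0,105],[-0.006,0,0,0,0,0,105],[-0.006,0,0,0,0,0,105],[-0.006,0,0,0,0,0,105]],
])

```text
clock: 11.05
tcp_pos: [0.5946, 0.1538, 0.0823]
orientation: [0.065, 0.008, 0.998, -0.002]
wrist_force: [-2.5, 1.0, 2.0]
finger_gap: 0.0506
grip_force: 1.6
```

>>> jog_arm([
  [[-0.004,0,0,0,0,0,105],[-0.004,0,0,0,0,0,105],[-0.004,0,0,0,0,0,105]],
])

```text
clock: 11.35
tcp_pos: [0.5974, 0.1537, 0.0826]
orientation: [0.065, 0.008, 0.998, -0.002]
wrist_force: [-3.8, 0.9, 2.5]
finger_gap: 0.0503
grip_force: 1.6
```

Not at the stop yet (about x = 0.130); I keep creeping.

>>> jog_arm([
  [[-0.004,0,0,0,0,0,105],[-0.004,0,0,0,0,0,105],[-0.004,0,0,0,0,0,105]],
])

```text
clock: 11.65
tcp_pos: [0.6004, 0.1537, 0.083]
orientation: [0.065, 0.008, 0.998, -0.002]
wrist_force: [-3.0, 1.1, 1.3]
finger_gap: 0.0504
grip_force: 1.6
```

>>> jog_arm([
  [[-0.004,0,0,0,0,0,105],[-0.004,0,0,0,0,0,105]],
])

```text
clock: 11.85
tcp_pos: [0.6024, 0.1537, 0.0833]
orientation: [0.065, 0.008, 0.998, -0.002]
wrist_force: [-3.8, 0.8, 2.4]
finger_gap: 0.05
grip_force: 1.6
```

>>> jog_arm([
  [[-0.004,0,0,0,0,0,105],[-0.004,0,0,0,0,0,105]],
])

```text
clock: 12.05
tcp_pos: [0.6044, 0.1536, 0.0835]
orientation: [0.065, 0.008, 0.998, -0.002]
wrist_force: [-3.2, 0.1, 0.7]
finger_gap: 0.0504
grip_force: 1.6
```

```bash
python3 - <<'E'
from h import *
st=env.get_state(); plan([.132,.125,.021])
c=cams.read_camera('scene'); print([np.round(d['uv']) for d in spotter.landmark_of('long_tin','scene')[:5]]); print([np.round(proj(c,deck()[1]+deck()[0]@np.array([x,.125,.0365]))) for x in (.17,.1795)])
img=cv2.resize(c['pixels'][190:290,330:440],None,fx=6,fy=6,interpolation=2); cv2.imwrite('pics/s4.png',np.ascontiguousarray(img[:,:,::-1]))
E
```

```text
deck tcp [0.1369 0.1242 0.021 ] turn units [-0.0007  0.0001 -0.0003] shift units after turn [ 0.0197  0.0034 -0.0002] before [ 0.0197  0.0033 -0.0002]
[array([398., 246.]), array([348., 170.]), array([282., 184.]), array([242., 283.]), array([393., 163.])]
[array([396., 243.]), array([397., 246.])]
```

View pics/s4.png

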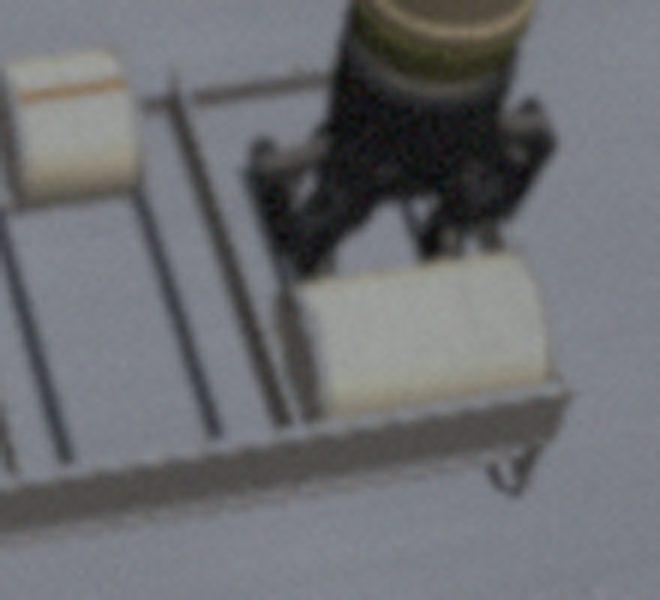

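The tin (398,246) is almost at the back stop, but the force has not risen yet. I creep until it does.

>>> jog_arm([
  [[-0.004,0,0,0,0,0,105],[-0.004,0,0,0,0,0,105]],
])

```text
clock: 12.35
tcp_pos: [0.6047, 0.1537, 0.0835]
orientation: [0.064, 0.008, 0.998, -0.002]
wrist_force: [-9.9, 0.7, 7.2]
finger_gap: 0.0502
grip_force: 4.5
```

>>> jog_arm([
  [[-0.004,0,0,0,0,0,105]],
])

```text
clock: 12.45
tcp_pos: [0.6047, 0.1536, 0.0835]
orientation: [0.063, 0.008, 0.998, -0.002]
wrist_force: [-13.4, -0.5, 9.0]
finger_gap: 0.0503
grip_force: 5.8
```

>>> jog_arm([
  [[-0.004,0,0,0,0,0,105]],
])

```text
clock: 12.55
tcp_pos: [0.6047, 0.1537, 0.0835]
orientation: [0.062, 0.008, 0.998, -0.002]
wrist_force: [-15.6, -0.7, 10.3]
finger_gap: 0.0504
grip_force: 7.0
```

The stop is reached: the force has climbed to 16 N while the TCP stays put. I let it settle, check and hand in.

>>> jog_arm([
  [[0,0,0,0,0,0,105],[0,0,0,0,0,0,105],[0,0,0,0,0,0,105],[0,0,0,0,0,0,105],[0,0,0,0,0,0,105]],
])

```text
clock: 13.05
tcp_pos: [0.6047, 0.1537, 0.0834]
orientation: [0.062, 0.008, 0.998, -0.002]
wrist_force: [-12.6, 0.0, 7.3]
finger_gap: 0.0502
grip_force: 5.9
```

```bash
python3 - <<'E'
from h import *
c=cams.read_camera('scene'); print([np.round(d['uv']) for d in spotter.landmark_of('long_tin','scene')[:1]])
st=env.get_state(); print(st['wrist_force'],st['tcp_pos'])
if 5<-st['wrist_force'][0]<30: print(ticket.hand_in())
E
```

```text
[array([284., 185.])]
[-12.60464032   0.38470248   7.77043141] [0.60468882 0.15368472 0.08339439]
the job is handed in; nothing more can be done
None
```

I pushed the long cream tin slowly up the left lane until it met the back stop, where the fingers hold it with about 12 N, and handed the job in at about 13 s; no verdict came back, and I did not re-measure the other items at the end, though the close-up camera views showed no shift in the tins beside it.

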